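Seat the thumbscrew of a metering valve, then back it off a quarter turn

ROBOT

A 6-joint arm with a two-finger parallel gripper is mounted at the origin on a cart in front of the work surface, level with it; the furniture and walls round the work are solid. World frame = base frame: x ahead of the robot, y to its left, z up, the work surface at z = 0. Lengths are in m, angles in rad, forces in N, time in s.
With the tool pointing down it reaches from about 0.275 to 0.875 m from the base axis. Payload 12.5 kg.
Tool frame: the origin (TCP) lies on the centre line of the jaws, within the pads' length; the fingertips stand 19 mm ahead of it and the grasp point (between the pads) is the TCP; z points along the fingers, y is the direction in which the jaws open and shut (so a half turn about z gives the same grasp; the last joint's range is limited). The gripper opens to 85 mm and grips with 20 to 120 N. Pads are 22 mm wide; open, the fingers measure 114 mm over their backs; the gripper's body (76 mm by 85 mm) begins 54 mm behind the grasp point. The pads swing forward as they close: fully open they stand 13 mm farther back than shut.
Start: joints at [-1.241, 0.351, 1.652, -0, 1.139, -0.085], TCP at [0.222, -0.503, 0.227] pointing down, gripper open.
Joint ranges: [-2.75, 2.75], [-0.79, 2.1], [0.01, 2.65], [-1.57, 4.71], [0.07, 3.14], [-2.87, 2.87]. Speed limits (rad/s): [2.22, 2.22, 2.79, 3.14, 3.14, 3.14].

INTERFACE

Orientations are given as a 3x3 rotation matrix whose columns are the frame's x, y, z axes.
In Python, from plant import r gives the robot as it stands.
- The arm moves only by the tool carry_out, never from a script. Its argument "commands" is text: rows parted by semicolons, each of 7 numbers parted by spaces: the shift along the tool's x, y, z in m, then the turn, a rotation vector about the tool's x, y, z in degrees, then the opening, from 0 (shut) to 1 (fully open). A call has exactly 10 rows; each row is the pose to reach, as a shift and turn from the pose commanded when the call began, along the tool's axes at that moment; what a row does not reach only later rows make up. A row lasts 1/12 s, in which the tool goes at most 41.7 mm and 7.16 degrees, less where a joint would pass 70% of its speed; a pose out of reach is approached as far as the arm can. A call with a gripper value outside its range is refused whole. The fingers move at their own pace and stop on an object; "squeeze" is the grip in N (left out, the last holds). Time passes only in rows, so rows that repeat a pose let the fingers close, or fill a call up. It gives the time, the measured TCP pose, the force and the opening at its end, in the units of the state.
- r.state(): the state, without advancing time (a new reading comes with each control period).
- r.capture(name): name is "side" or "top"; returns the picture (420x560x3 uint8, red, green, blue); there is no depth.
- r.camera_params(name): a dict with "fx", "fy", "cx", "cy" (pixels), "distortion" ([k1, k2, p1, p2, k3] as OpenCV has them; the pictures are not rectified), "extrinsics" (4x4, takes a point from world to camera coordinates). Camera axes: x right, y down, z forward; pixel columns grow to the right and rows downward; lengths in m; the calibration is good to about 2 mm. A picture is of the moment at which its call begins. camera_params takes no time and is no camera call.
- r.job_done(): hands the job in, once; it reports no verdict.
Trained networks look in the newest picture that a camera, given by its name, has taken for a name from the list of things; names that differ only in an ending like _2 or _b are one class to them, and where a whole thing is asked for, a point or a joint stands for the part that bears it (a point fixed in the world has none). Each returns a list of dicts, best first, with "confidence" (0 to 1); they miss things now and then, are a little off and sometimes report something else, mostly with a low value. They report only what shows in the picture. A call takes as long as a camera call.
- r.masks_of(camera, query): "mask" (420x560 bool, what is visible of it) and "at" ([column, row] in pixels, amid what is visible of it).
- r.pinpoint(camera, query): "at" ([column, row] in pixels: a listed point, or the origin of a listed thing).
The state is a dict: "time_s": time; "qpos": joint angles; "qvel": joint speeds; "tau": joint torques, N m; "eef_pos": TCP position; "ee_rot": TCP orientation; "wrist_force": force on the tool from outside, world axes, zero at the start; "wrist_torque": the same for the moment, N m; "width": opening from 0.0 (shut) to 1.0 (fully open).
Only numpy, scipy, OpenCV 4.12 (cv2) and the standard library are available. Lean on these libraries where they do the work, as an engineer would, in place of code of your own. Each camera call takes 0.05 s, during which the arm holds its last target. There are 200 camera calls.

TASK

Set the brass metering valve: turn its winged thumbscrew clockwise, pushing the index ring round with it, until it bottoms firmly on its seat, firm by hand but not forced. Then back it off a quarter turn, so that the red wing end stands a quarter turn counter-clockwise of the index ring's black mark, and let go. Leave the other things on the worktop where they are.

Things in the scene. Friction and masses are not known exactly. Their poses are not given: they have to be found in the camera images.
- valve: brass metering valve block, 52 x 48 mm, 44 mm high, on a dark steel plate of 110 (x) x 96 (y) x 6 mm fixed to the worktop; hose barbs 31 mm long, 24 mm across, 24 mm up, leave it to +y and -y. Origin at the centre of the plate's underside; z is the screw's axis. The angle at which the screw bottoms differs from valve to valve and cannot be seen, only felt.
- wings (a point): point on the screw's axis, 85 mm above the worktop, in the thumbscrew's wings: one flat upright brass bar, 44 mm long (along this point's x), 9 mm thick (along y), from 66 to 96 mm above the worktop, over a 20 mm boss; its +x end is red. Pinch it across the 9 mm from above, fingertips no lower than 62 mm. It turns about the vertical and does not rise or sink.
- ring_mark (a point): outer end of the black mark on the index ring, 30.5 mm from the screw's axis, 58 mm up; x points outward. Ring: aluminium disc of 58 mm, 51 to 58 mm up. Turned clockwise, the screw brings its red end over the mark, then pushes the ring along (0.10 N m of drag) until the ring stops on the seat: bottomed. On backing off the ring stays behind and marks that position.
- thumbscrew (a joint): angle of the screw's red end from the ring's mark, rad: 0 with the red end over the mark (screw touches the ring's dog), growing counter-clockwise seen from above (backing off). Starts at 0.5 to 1.3; after reaching 0 the ring must still be pushed 0.4 to 1.1 rad before the screw bottoms. 0.03 N m of drag; above 5.5 it drags the ring back.
- seat (a joint): elastic twist of the seat under the tightening torque, rad: 0 unloaded, growing as the screw is tightened, 8 N m per rad (the ring's drag of 0.10 N m reads 0.0125). Firmly bottomed is 0.20 N m (0.025) or more for a moment; above 0.80 N m (0.10) the seat is damaged.
- tea_tin: green and grey round tea tin, 74 mm across, 92 mm tall, loose bystander; origin at the centre of its underside
- cap_black: black round bottle cap, 57 mm across, 24 mm tall, loose bystander; origin at the centre of its underside
- cap_grey: grey round bottle cap, 69 mm across, 24 mm tall, loose bystander; origin at the centre of its underside
- teaspoon: steel teaspoon lying flat, 132 mm long, 26 mm wide, 9 mm tall, loose bystander; origin at its middle, on the worktop
- ball_valve: spare brass ball valve with a red lever, 32 x 115 x 49 mm, lying loose, bystander; origin on the worktop under its body
- ptfe_tape: white roll of tape lying flat, 52 mm across, 15 mm tall, loose bystander; origin at the centre of its underside

How it is judged:
On the way, in this order (a step that is already met when the one before it is completed fails the run):
1. the thumbscrew is bottomed: screw against the ring, and the seat takes at least 0.20 N m of tightening torque for 0.2 s (value of joint thumbscrew below 0.1 rad and value of joint seat above 0.025 rad), for 0.2 s.
2. the thumbscrew is backed off a quarter turn from the ring, within 0.30 rad (value of joint thumbscrew between 1.27 and 1.87 rad), for 0.2 s.
At the end, for the whole second after the job is handed in: the thumbscrew stands a quarter turn (1.57 rad, within 0.30) counter-clockwise of the ring's mark, and the seat is unloaded (below 0.16 N m) (all of step 2 and value of joint seat below 0.02 rad); the robot touches nothing.
It fails at once if the seat is overtightened (more than 0.80 N m) (value of joint seat above 0.1 rad).
It fails at once if a bystander is moved by more than 30 mm (distance of any of tea_tin, cap_black, cap_grey, teaspoon, ball_valve, ptfe_tape from where it was at the start of the episode above 0.03 m).
It also fails if it takes over 72 s, if anything falls off the work surface, if the arm or the gripper's body presses on something with over 40 N, if the wrist force passes 120 N, or if a joint passes its speed limit or range.

## Working session

There is one attempt and no reset: what is moved stays moved. The work goes in short steps, Python scripts to look and compute and a tool call to move; the robot and the scene stay as the last step left them, time stands still between calls to the robot, and variables do not carry over. Pictures are saved under pics/ and viewed, about 8 in all and at most 12, crops included, and the job is handed in when it is done.

Besides the shell and the picture viewer there is one more tool, called by a JSON object that holds its "method" and its "body", one argument or row to a line. carry_out: Moves the arm, as the interface text tells. Its arguments: {"type":"object","properties":{"commands":{"type":"string"},"squeeze":{"type":"number"}},"required":["commands"]}

```bash
mkdir -p pics; cat > h.py <<'E'
import numpy as np, cv2
from plant import r
def ray(cam,px):
    p=r.camera_params(cam);K=np.array([[p['fx'],0,p['cx']],[0,p['fy'],p['cy']],[0,0,1.]])
    u=cv2.undistortPoints(np.array([[px]],float),K,np.array(p['distortion'],float))[0,0]
    T=np.array(p['extrinsics']);R=T[:3,:3];c=-R.T@T[:3,3]
    return c,R.T@np.array([u[0],u[1],1.])
def at_z(cam,px,z):
    c,d=ray(cam,px);return c+d*(z-c[2])/d[2]
def proj(cam,P):
    p=r.camera_params(cam);K=np.array([[p['fx'],0,p['cx']],[0,p['fy'],p['cy']],[0,0,1.]]);T=np.array(p['extrinsics'])
    return cv2.projectPoints(np.array(P,float).reshape(-1,3),cv2.Rodrigues(T[:3,:3])[0],T[:3,3],K,np.array(p['distortion'],float))[0][:,0]
E
python3 - <<'E'
from h import *
a=r.capture('top');b=r.capture('side')
cv2.imwrite('pics/top0.png',a[...,::-1]);cv2.imwrite('pics/side0.png',b[...,::-1])
np.set_printoptions(precision=4,suppress=True)
for cam in('top','side'):
    print(cam,ray(cam,(280,210)))
    for q,z in(('wings',.085),('ring_mark',.058),('valve',0),('tea_tin',0),('cap_black',0),('cap_grey',0),('teaspoon',0),('ball_valve',0),('ptfe_tape',0)):
        for d in r.pinpoint(cam,q)[:2]: print(q,d['confidence'],np.array(d['at']),at_z(cam,d['at'],z))
s=r.state();print(s)
E
```

```text
top (array([ 0.4387, -0.04  ,  1.3829]), array([ 0.0336,  0.0035, -0.9995]))
wings 0.48 [241.4 189.1] [0.5349 0.0566 0.085 ]
ring_mark 0.71 [252.8 182.7] [0.5521 0.0302 0.058 ]
valve 0.8 [248.6 194.4] [0.5271 0.0447 0.    ]
tea_tin 0.91 [135.7 173.1] [0.5888 0.3361 0.    ]
cap_black 0.69 [153.7 237.4] [0.4218 0.2912 0.    ]
cap_grey 0.97 [181.7 185.1] [0.555  0.2169 0.    ]
teaspoon 0.68 [368.  223.2] [ 0.4464 -0.2599  0.    ]
ball_valve 0.63 [368.5 173.7] [ 0.5737 -0.2649  0.    ]
ptfe_tape 0.69 [427.5 204.9] [ 0.49   -0.4143  0.    ]
side (array([0.0561, 0.7494, 0.8103]), array([ 0.3859, -0.6617, -0.6432]))
wings 0.71 [299.  176.6] [ 0.5207 -0.1585  0.085 ]
wings 0.48 [257.5 217.7] [0.5262 0.0606 0.085 ]
ring_mark 0.87 [254.5 218.2] [0.5496 0.0409 0.058 ]
valve 0.67 [259.3 239.6] [0.527 0.055 0.   ]
tea_tin 0.59 [175.9 304. ] [0.5791 0.3436 0.    ]
tea_tin 0.41 [240.3 312.1] [0.4342 0.2828 0.    ]
cap_black 0.95 [241.7 312.3] [0.4311 0.2815 0.    ]
cap_grey 0.98 [211.7 270.9] [0.5698 0.215  0.    ]
teaspoon 0.51 [339.4 189.5] [ 0.4306 -0.2684  0.    ]
ball_valve 0.57 [301.6 175.1] [ 0.5718 -0.2769  0.    ]
ptfe_tape 0.6 [337.1 158.6] [ 0.5115 -0.4298  0.    ]
{'time_s': 1.0, 'qpos': array([-1.2406,  0.3507,  1.6518, -0.    ,  1.1391, -0.0846]), 'qvel': array([ 0.    ,  0.0001,  0.001 , -0.0002, -0.0001, -0.0001]), 'tau': array([  0.0028, -50.603 , -29.1634,  -0.    ,   0.0006,   0.    ]), 'eef_pos': array([ 0.2217, -0.5033,  0.2268]), 'ee_rot': array([[ 0.9152,  0.403 , -0.    ],
       [ 0.403 , -0.9152,  0.    ],
       [ 0.    , -0.    , -1.    ]]), 'wrist_force': array([-0.693 ,  1.1075, -0.1913]), 'wrist_torque': array([ 0.0695, -0.0551,  0.0192]), 'width': 0.9978427987650283}
```

View pics/top0.png

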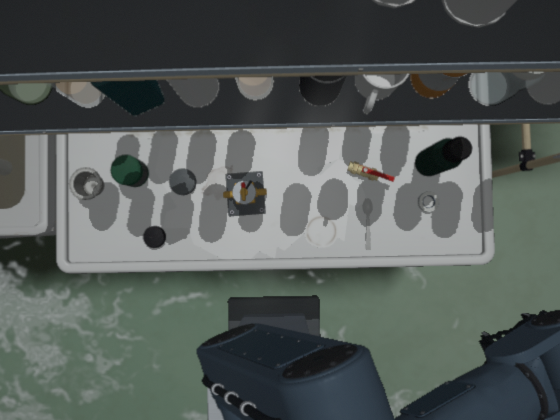

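View pics/side0.png

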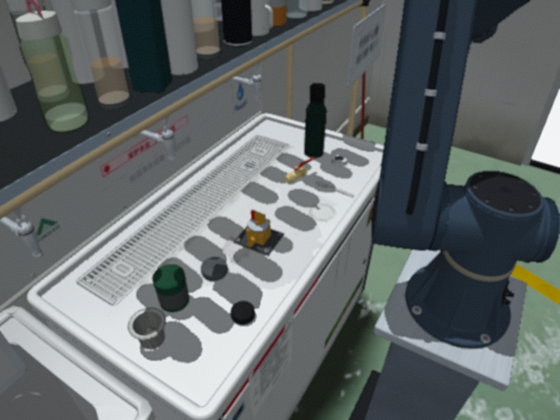

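The top view shows the valve at about (245,193), with the tin and caps to its left and the ball valve, spoon and tape to its right. The side view shows the valve at about (258,232). I'll zoom in on the valve in both.

```bash
python3 - <<'E'
from h import *
a=cv2.imread('pics/top0.png')[160:224,212:276];b=cv2.imread('pics/side0.png')[198:262,226:290]
f=lambda i:cv2.resize(i,(400,400),interpolation=cv2.INTER_NEAREST)
cv2.imwrite('pics/crop0.png',np.hstack([f(a),f(b)]))
A=cv2.cvtColor(cv2.imread('pics/top0.png'),cv2.COLOR_BGR2HSV)[160:224,212:276].astype(int)
red=((A[...,0]<6)|(A[...,0]>174))&(A[...,1]>150)&(A[...,2]>80)
y,x=np.nonzero(red);print(len(x),x.mean()+212,y.mean()+160, at_z('top',(x.mean()+212,y.mean()+160),.096))
m=r.masks_of('top','valve')
for d in m[:1]:
    yy,xx=np.nonzero(d['mask']);print(d['confidence'],xx.min(),xx.max(),yy.min(),yy.max())
    print(at_z('top',((xx.min()+xx.max())/2,(yy.min()+yy.max())/2),.006))
E
```

```text
12 243.0 184.83333333333334 [0.5442062  0.05179395 0.096     ]
0.56 223 266 171 215
[0.53053837 0.05476264 0.006     ]
```

View pics/crop0.png

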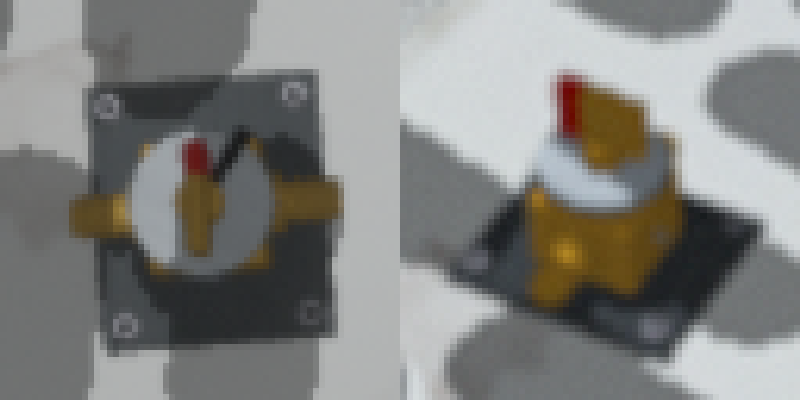

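The crop shows the ring centre at about (244.2,192.4) in the top image. The wing runs from (243,182) at the red end to (244,201). The black mark's outer end is at about (251.5,181), clockwise of the red end.

```bash
python3 - <<'E'
from h import *
np.set_printoptions(precision=4,suppress=True)
P=lambda u,v,z:at_z('top',(212+u/6.25-.5,160+v/6.25-.5),z)
Q=lambda u,v,z:at_z('side',(226+(u-400)/6.25-.5,198+v/6.25-.5),z)
c=np.mean([P(86,88,.006),P(320,70,.006),P(336,335,.006),P(108,352,.006)],0);print('plate',c)
print('edge dir',P(86,88,.006)-P(108,352,.006),P(320,70,.006)-P(336,335,.006))
ring=P(203,204,.058);print('ring',ring)
a=P(194,140,.096);b=P(200,255,.096);print('wing',a,b,(a+b)/2,np.degrees(np.arctan2(*(a-b)[1::-1])),np.linalg.norm(a-b))
m=P(247,132,.058);print('mark',m,np.linalg.norm(m-ring),np.degrees(np.arctan2(*(m-ring)[1::-1])))
# side: wing top corners (562,75),(645,100)
a=Q(570,76,.096);b=Q(645,102,.096);print('side wing',a,b,(a+b)/2,np.degrees(np.arctan2(*(a-b)[1::-1])),np.linalg.norm(a-b))
E
```

```text
plate [0.5298 0.0522 0.006 ]
edge dir [0.1086 0.0071 0.    ] [0.1089 0.0043 0.    ]
ring [0.5292 0.0524 0.058 ]
wing [0.5513 0.0528 0.096 ] [0.5071 0.0513 0.096 ] [0.5292 0.052  0.096 ] 1.9098708721818334 0.04420305967542171
mark [0.5573 0.0345 0.058 ] 0.03329779248873858 -32.52982359882983
side wing [0.5475 0.0503 0.096 ] [0.5112 0.0485 0.096 ] [0.5294 0.0494 0.096 ] 2.920165846448153 0.036396147434933974
```

Axis is at about (0.529, 0.052), the wing's yaw is about 2° and the mark's about −32° (joint about 0.6 rad, plausible). I'll approach with tool yaw 182°, so joint 6 keeps its range.

{"method": "carry_out", "body": {
  "commands": "0.032 -0.024 0 0 0 -7 1;0.064 -0.048 0 0 0 -14 1;0.096 -0.073 0 0 0 -21 1;0.128 -0.097 0 0 0 -28 1;0.16 -0.122 0 0 0 -35 1;0.192 -0.146 0 0 0 -42 1;0.224 -0.17 0 0 0 -49 1;0.256 -0.195 0 0 0 -56 1;0.288 -0.219 0 0 0 -63 1;0.32 -0.243 0 0 0 -70 1",
  "squeeze": 30
}}

```text
time_s: 1.88
eef_pos: [0.4172, -0.1501, 0.2271]
ee_rot: [[-0.072, 0.997, 0.001], [0.997, 0.072, -0.0], [-0.0, 0.001, -1.0]]
wrist_force: [0.8, -0.6, 0.0]
width: 0.998
```

```bash
cat >> h.py <<'E'
np.set_printoptions(precision=4,suppress=True)
def go(p,yaw):
    s=r.state();R=s['ee_rot'];y=np.degrees(np.arctan2(R[1,0],R[0,0]))
    print('t',s['time_s'],'pos',s['eef_pos'],'yaw',y,'q',s['qpos'],'w',s['width'],'\nF',s['wrist_force'],'T',s['wrist_torque'],'\nshift',R.T@(np.array(p)-s['eef_pos']),'turn z',-(yaw-y))
E
python3 -c "from h import *;go((.529,.052,.14),182)"
```

```text
t 1.8833 pos [ 0.4172 -0.1501  0.2271] yaw 94.10640527747962 q [-0.4504  0.1541  1.9116 -0.      1.0752 -0.5221] w 0.9984963100654803 
F [ 0.8053 -0.5661  0.0062] T [-0.0428 -0.0096 -0.0036] 
shift [0.1936 0.1259 0.0871] turn z -87.89359472252038
```

{"method": "carry_out", "body": {
  "commands": "0.02 0.013 0 0 0 -7 1;0.04 0.026 0 0 0 -14 1;0.06 0.039 0 0 0 -21 1;0.08 0.052 0 0 0 -28 1;0.1 0.065 0.01 0 0 -35 1;0.12 0.078 0.02 0 0 -42 1;0.14 0.091 0.03 0 0 -49 1;0.16 0.104 0.04 0 0 -56 1;0.18 0.117 0.05 0 0 -63 1;0.194 0.126 0.057 0 0 -70 1"
}}

```text
time_s: 2.72
eef_pos: [0.5301, 0.0515, 0.1689]
ee_rot: [[-0.962, 0.273, -0.0], [0.273, 0.962, 0.0], [0.0, 0.0, -1.0]]
wrist_force: [-0.2, -0.3, -0.1]
width: 1.0
```

```bash
python3 -c "from h import *;go((.529,.052,.14),182)"
```

```text
t 2.7167 pos [0.5301 0.0515 0.1689] yaw 164.1503715969312 q [ 0.0094  0.3887  1.7544  0.0002  0.9989 -1.2849] w 0.9999666244317388 
F [-0.2427 -0.2582 -0.0925] T [0.0182 0.0354 0.0473] 
shift [0.0012 0.0002 0.0289] turn z -17.849628403068806
```

{"method": "carry_out", "body": {
  "commands": "0.001 0 0.01 0 0 -6 1;0.001 0 0.02 0 0 -12 1;0.001 0 0.03 0 0 -18 1;0.001 0 0.04 0 0 -18 1;0.001 0 0.05 0 0 -18 1;0.001 0 0.06 0 0 -18 1;0.001 0 0.07 0 0 -18 1;0.001 0 0.08 0 0 -18 1;0.001 0 0.083 0 0 -18 1;0.001 0 0.083 0 0 -18 1"
}}

```text
time_s: 3.55
eef_pos: [0.5282, 0.0501, 0.0858]
ee_rot: [[-1.0, -0.03, -0.002], [-0.03, 1.0, -0.0], [0.002, 0.0, -1.0]]
wrist_force: [-0.9, -0.5, -0.4]
width: 0.996
```

```bash
python3 - <<'E'
from h import *
go((.529,.052,.086),182)
b=r.capture('side');a=r.capture('top')
f=lambda i:cv2.resize(i[...,::-1],(400,400),interpolation=cv2.INTER_CUBIC)
cv2.imwrite('pics/c1.png',np.hstack([f(a[150:234,202:286]),f(b[180:264,216:300])]))
E
```

```text
t 3.55 pos [0.5282 0.0501 0.0858] yaw -178.2730148409683 q [ 0.0068  0.5086  1.8151  0.      0.8194 -1.5941] w 0.9955544875370673 
F [-0.8878 -0.498  -0.4107] T [-0.0077  0.0145  0.0242] 
shift [-0.0009  0.0019 -0.0002] turn z -360.2730148409683
```

View pics/c1.png

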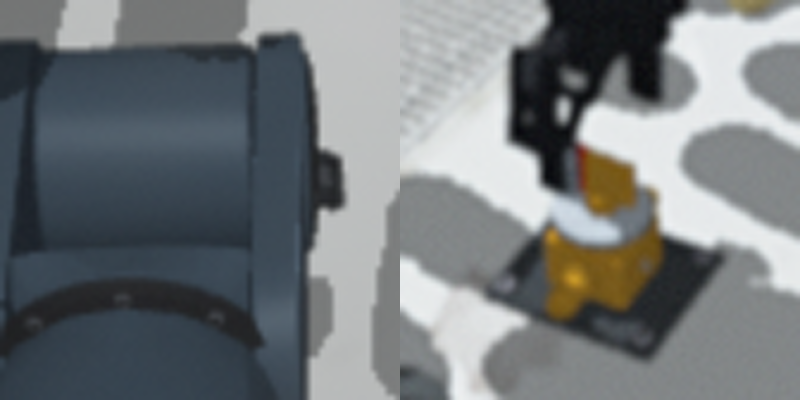

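Side view: the open fingers straddle the wing, tips at about (555,190) and (650,95) in the crop. I'll check that against projection before closing.

```bash
python3 - <<'E'
from h import *
k=400/84
for P in [(.528,.0925,.079),(.528,.0075,.079),(.528,.1,.079),(.528,0,.079),(.529,.052,.096),(.551,.052,.096),(.507,.052,.096)]:
    q=proj('side',P)[0];print(P,(q-[216,180]+.5)*k+[400,0])
E
```

```text
(0.528, 0.0925, 0.079) [565.8024 222.1752]
(0.528, 0.0075, 0.079) [647.9517 136.2104]
(0.528, 0.1, 0.079) [558.1523 230.1809]
(0.528, 0, 0.079) [654.8182 129.0251]
(0.529, 0.052, 0.096) [603.5517 156.3008]
(0.551, 0.052, 0.096) [570.2966 143.2435]
(0.507, 0.052, 0.096) [637.3583 169.57  ]
```

{"method": "carry_out", "body": {
  "commands": "-0.001 0.001 0 0 0 0 0.6;-0.001 0.001 0 0 0 0 0.4;-0.001 0.001 0 0 0 0 0.3;-0.001 0.001 0 0 0 0 0.2;-0.001 0.001 0 0 0 0 0.1;-0.001 0.001 0 0 0 0 0;-0.001 0.001 0 0 0 0 0;-0.001 0.001 0 0 0 0 0;-0.001 0.001 0 0 0 0 0;-0.001 0.001 0 0 0 0 0",
  "squeeze": 30
}}

```text
time_s: 4.48
eef_pos: [0.5297, 0.0513, 0.0869]
ee_rot: [[-1.0, -0.031, 0.0], [-0.031, 1.0, 0.0], [-0.0, 0.0, -1.0]]
wrist_force: [-1.1, 2.6, 2.1]
width: 0.09
```

```bash
python3 - <<'E'
from h import *
go((.529,.052,.086),182)
b=r.capture('side')
cv2.imwrite('pics/c2.png',cv2.resize(b[180:264,216:300][...,::-1],(500,500),interpolation=cv2.INTER_CUBIC))
E
```

```text
t 4.4833 pos [0.5297 0.0513 0.0869] yaw -178.23540704740083 q [ 0.009   0.5085  1.8117  0.0002  0.8212 -1.5928] w 0.08978383954643473 
F [-1.1012  2.5925  2.0595] T [0.408  0.0453 0.0077] 
shift [0.0006 0.0007 0.0009] turn z -360.2354070474008
```

View pics/c2.png

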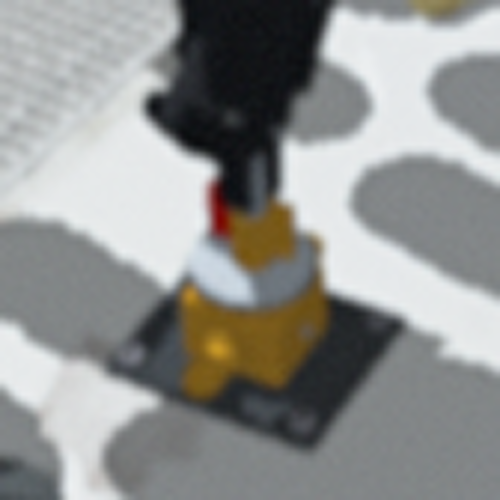

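Gripped, at width 0.09 (about 8–9 mm). The near pad's lower edge is at about (255,210), so the grip looks high on the wing. I'll compute its height.

```bash
python3 - <<'E'
from h import *
k=500/84
for z in (.062,.066,.07,.08,.09,.096): print(z,[((proj('side',(x,.057,z))[0]-[216,180]+.5)*k).round() for x in(.519,.529,.540)])
E
```

```text
0.062 [array([269., 267.]), array([251., 259.]), array([230., 251.])]
0.066 [array([269., 260.]), array([250., 253.]), array([230., 244.])]
0.07 [array([269., 254.]), array([250., 246.]), array([230., 238.])]
0.08 [array([268., 237.]), array([249., 229.]), array([229., 221.])]
0.09 [array([268., 220.]), array([249., 212.]), array([228., 204.])]
0.096 [array([267., 209.]), array([248., 202.]), array([227., 193.])]
```

{"method": "carry_out", "body": {
  "commands": "0 0 0 0 0 3 0;0 0 0 0 0 6 0;0 0 0 0 0 9 0;0 0 0 0 0 12 0;0 0 0 0 0 15 0;0 0 0 0 0 18 0;0 0 0 0 0 20 0;0 0 0 0 0 20 0;0 0 0 0 0 20 0;0 0 0 0 0 20 0"
}}

```text
time_s: 5.37
eef_pos: [0.5297, 0.0513, 0.0869]
ee_rot: [[-0.95, 0.312, 0.0], [0.312, 0.95, 0.0], [-0.0, 0.0, -1.0]]
wrist_force: [-0.1, 2.5, 4.0]
width: 0.09
```

```bash
python3 - <<'E'
from h import *
go((.529,.052,.086),162)
b=r.capture('side')
cv2.imwrite('pics/c3.png',cv2.resize(b[180:264,216:300][...,::-1],(500,500),interpolation=cv2.INTER_CUBIC))
E
```

```text
t 5.3667 pos [0.5297 0.0513 0.0869] yaw 161.83911679849493 q [ 0.0089  0.5086  1.8116  0.0001  0.8212 -1.245 ] w 0.09003239552792068 
F [-0.147   2.482   3.9712] T [0.5368 0.0386 0.0228] 
shift [0.0009 0.0005 0.0009] turn z -0.1608832015050723
```

View pics/c3.png

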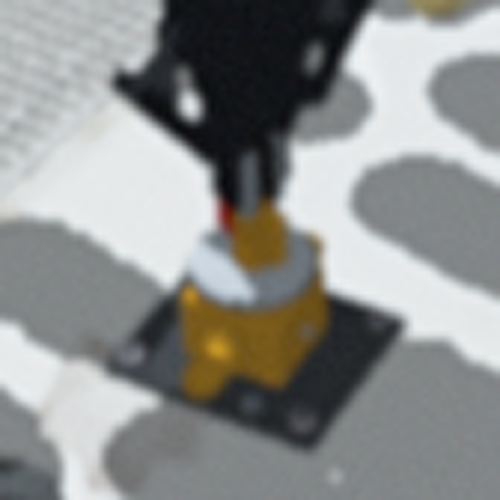

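{"method": "carry_out", "body": {
  "commands": "0 0 0 0 0 3 0;0 0 0 0 0 6 0;0 0 0 0 0 9 0;0 0 0 0 0 12 0;0 0 0 0 0 15 0;0 0 0 0 0 18 0;0 0 0 0 0 21 0;0 0 0 0 0 24 0;0 0 0 0 0 26 0;0 0 0 0 0 26 0"
}}

```text
time_s: 6.25
eef_pos: [0.5297, 0.0513, 0.0869]
ee_rot: [[-0.716, 0.698, 0.0], [0.698, 0.716, 0.0], [-0.0, 0.0, -1.0]]
wrist_force: [-0.4, 2.9, 3.5]
width: 0.092
```

```bash
python3 -c "from h import *;go((.529,.052,.086),132)"
```

```text
t 6.25 pos [0.5297 0.0513 0.0869] yaw 135.7250425334909 q [ 0.009   0.5085  1.8116  0.0002  0.8211 -0.7892] w 0.09166850038545467 
F [-0.4369  2.8597  3.5443] T [0.6307 0.0817 0.1002] 
shift [0.001  0.     0.0009] turn z 3.7250425334908925
```

The ring is being pushed (Tz about 0.10). Now small steps of 3°, checking torque after each.

{"method": "carry_out", "body": {
  "commands": "0 0 0 0 0 0.6 0;0 0 0 0 0 1.2 0;0 0 0 0 0 1.8 0;0 0 0 0 0 2.4 0;0 0 0 0 0 3 0;0 0 0 0 0 3 0;0 0 0 0 0 3 0;0 0 0 0 0 3 0;0 0 0 0 0 3 0;0 0 0 0 0 3 0"
}}

```text
time_s: 7.08
eef_pos: [0.5297, 0.0512, 0.0869]
ee_rot: [[-0.679, 0.734, 0.0], [0.734, 0.679, 0.0], [-0.0, 0.0, -1.0]]
wrist_force: [-0.5, 3.6, 5.4]
width: 0.093
```

```bash
python3 -c "from h import *;go((.529,.052,.086),132)"
```

```text
t 7.0833 pos [0.5297 0.0512 0.0869] yaw 132.76834731192534 q [ 0.0089  0.5086  1.8117  0.0001  0.8211 -0.7376] w 0.09255743906203381 
F [-0.5049  3.5921  5.4139] T [0.7514 0.0563 0.1211] 
shift [0.001  0.     0.0009] turn z 0.7683473119253392
```

{"method": "carry_out", "body": {
  "commands": "0 0 0 0 0 0.6 0;0 0 0 0 0 1.2 0;0 0 0 0 0 1.8 0;0 0 0 0 0 2.4 0;0 0 0 0 0 3 0;0 0 0 0 0 3 0;0 0 0 0 0 3 0;0 0 0 0 0 3 0;0 0 0 0 0 3 0;0 0 0 0 0 3 0"
}}

```text
time_s: 7.92
eef_pos: [0.5297, 0.0512, 0.0869]
ee_rot: [[-0.64, 0.769, 0.0], [0.769, 0.64, 0.0], [-0.0, 0.0, -1.0]]
wrist_force: [0.1, 4.0, 5.2]
width: 0.084
```

```bash
python3 -c "from h import *;go((.529,.052,.086),132)"
```

```text
t 7.9167 pos [0.5297 0.0512 0.0869] yaw 129.77082109237784 q [ 0.0089  0.5086  1.8117  0.0001  0.8211 -0.6853] w 0.08401671816991686 
F [0.1358 4.006  5.2347] T [0.7222 0.0085 0.1481] 
shift [ 0.001  -0.      0.0009] turn z -2.229178907622156
```

{"method": "carry_out", "body": {
  "commands": "0 0 0 0 0 0.6 0;0 0 0 0 0 1.2 0;0 0 0 0 0 1.8 0;0 0 0 0 0 2.4 0;0 0 0 0 0 3 0;0 0 0 0 0 3 0;0 0 0 0 0 3 0;0 0 0 0 0 3 0;0 0 0 0 0 3 0;0 0 0 0 0 3 0"
}}

```text
time_s: 8.75
eef_pos: [0.5297, 0.0512, 0.0869]
ee_rot: [[-0.599, 0.801, 0.0], [0.801, 0.599, 0.0], [-0.0, 0.0, -1.0]]
wrist_force: [-0.5, 3.7, 6.2]
width: 0.085
```

```bash
python3 -c "from h import *;go((.529,.052,.086),132)"
```

```text
t 8.75 pos [0.5297 0.0512 0.0869] yaw 126.77144018224476 q [ 0.0089  0.5086  1.8116  0.0001  0.8211 -0.6329] w 0.08467699478749378 
F [-0.5301  3.7403  6.1779] T [0.7065 0.0642 0.1072] 
shift [ 0.001  -0.0001  0.0009] turn z -5.22855981775524
```

{"method": "carry_out", "body": {
  "commands": "0 0 0 0 0 0.6 0;0 0 0 0 0 1.2 0;0 0 0 0 0 1.8 0;0 0 0 0 0 2.4 0;0 0 0 0 0 3 0;0 0 0 0 0 3 0;0 0 0 0 0 3 0;0 0 0 0 0 3 0;0 0 0 0 0 3 0;0 0 0 0 0 3 0"
}}

```text
time_s: 9.58
eef_pos: [0.5297, 0.0512, 0.0869]
ee_rot: [[-0.556, 0.831, 0.0], [0.831, 0.556, 0.0], [-0.0, 0.0, -1.0]]
wrist_force: [0.2, 4.2, 5.0]
width: 0.087
```

```bash
python3 -c "from h import *;go((.529,.052,.086),132)"
```

```text
t 9.5833 pos [0.5297 0.0512 0.0869] yaw 123.7699444505019 q [ 0.0089  0.5086  1.8116  0.0001  0.8211 -0.5806] w 0.08736241302676188 
F [0.1684 4.2258 5.0085] T [ 0.725  -0.0218  0.1321] 
shift [ 0.001  -0.0002  0.0009] turn z -8.230055549498104
```

{"method": "carry_out", "body": {
  "commands": "0 0 0 0 0 0.6 0;0 0 0 0 0 1.2 0;0 0 0 0 0 1.8 0;0 0 0 0 0 2.4 0;0 0 0 0 0 3 0;0 0 0 0 0 3 0;0 0 0 0 0 3 0;0 0 0 0 0 3 0;0 0 0 0 0 3 0;0 0 0 0 0 3 0"
}}

```text
time_s: 10.42
eef_pos: [0.5297, 0.0512, 0.0869]
ee_rot: [[-0.512, 0.859, 0.0], [0.859, 0.512, 0.0], [-0.0, 0.0, -1.0]]
wrist_force: [0.4, 4.2, 4.9]
width: 0.088
```

```bash
python3 -c "from h import *;go((.529,.052,.086),132)"
```

```text
t 10.4167 pos [0.5297 0.0512 0.0869] yaw 120.77959665467105 q [ 0.0089  0.5086  1.8116  0.0001  0.8211 -0.5284] w 0.08791836652575892 
F [0.3605 4.1578 4.892 ] T [ 0.7637 -0.0498  0.0975] 
shift [ 0.001  -0.0002  0.0009] turn z -11.220403345328947
```

{"method": "carry_out", "body": {
  "commands": "0 0 0 0 0 0.6 0;0 0 0 0 0 1.2 0;0 0 0 0 0 1.8 0;0 0 0 0 0 2.4 0;0 0 0 0 0 3 0;0 0 0 0 0 3 0;0 0 0 0 0 3 0;0 0 0 0 0 3 0;0 0 0 0 0 3 0;0 0 0 0 0 3 0"
}}

```text
time_s: 11.25
eef_pos: [0.5297, 0.0512, 0.0869]
ee_rot: [[-0.466, 0.885, 0.0], [0.885, 0.466, 0.0], [-0.0, 0.0, -1.0]]
wrist_force: [0.5, 4.9, 4.7]
width: 0.093
```

```bash
python3 -c "from h import *;go((.529,.052,.086),132)"
```

```text
t 11.25 pos [0.5297 0.0512 0.0869] yaw 117.79623713375429 q [ 0.0089  0.5086  1.8116  0.      0.8211 -0.4762] w 0.09264597844274369 
F [0.4979 4.9453 4.6803] T [ 0.7412 -0.0674  0.1887] 
shift [ 0.001  -0.0003  0.0009] turn z -14.203762866245711
```

{"method": "carry_out", "body": {
  "commands": "0 0 0 0 0 0.3 0;0 0 0 0 0 0.6 0;0 0 0 0 0 0.9 0;0 0 0 0 0 1.2 0;0 0 0 0 0 1.5 0;0 0 0 0 0 1.5 0;0 0 0 0 0 1.5 0;0 0 0 0 0 1.5 0;0 0 0 0 0 1.5 0;0 0 0 0 0 1.5 0"
}}

```text
time_s: 12.08
eef_pos: [0.5297, 0.0512, 0.0868]
ee_rot: [[-0.443, 0.896, 0.0], [0.896, 0.443, -0.0], [-0.0, 0.0, -1.0]]
wrist_force: [0.6, 4.3, 6.0]
width: 0.09
```

```bash
python3 -c "from h import *;go((.529,.052,.086),132)"
```

```text
t 12.0833 pos [0.5297 0.0512 0.0868] yaw 116.30733881506207 q [ 0.0089  0.5087  1.8116 -0.0001  0.821  -0.4501] w 0.09008641110992478 
F [0.6049 4.3169 5.9654] T [0.8042 0.0074 0.3145] 
shift [ 0.001  -0.0003  0.0008] turn z -15.692661184937933
```

Bottoming: torque is rising with each step (0.19, then 0.31). One more small step to make it firm.

{"method": "carry_out", "body": {
  "commands": "0 0 0 0 0 0.3 0;0 0 0 0 0 0.6 0;0 0 0 0 0 0.9 0;0 0 0 0 0 1.2 0;0 0 0 0 0 1.2 0;0 0 0 0 0 1.2 0;0 0 0 0 0 1.2 0;0 0 0 0 0 1.2 0;0 0 0 0 0 1.2 0;0 0 0 0 0 1.2 0"
}}

```text
time_s: 12.92
eef_pos: [0.5297, 0.0512, 0.0869]
ee_rot: [[-0.424, 0.905, 0.0], [0.905, 0.424, -0.0], [-0.0, 0.0, -1.0]]
wrist_force: [-0.5, 5.1, 4.2]
width: 0.087
```

```bash
python3 -c "from h import *;go((.529,.052,.086),132)"
```

```text
t 12.9167 pos [0.5297 0.0512 0.0869] yaw 115.11054504817402 q [ 0.009   0.5086  1.8116 -0.0001  0.8211 -0.4292] w 0.08748662741657126 
F [-0.5367  5.1462  4.1543] T [ 0.7086 -0.0732  0.4036] 
shift [ 0.001  -0.0003  0.0009] turn z -16.889454951825982
```

Firm at about 0.40 N m, within 0.20–0.80. Backing off about 94°: 90° plus the seat and grip wind-up.

{"method": "carry_out", "body": {
  "commands": "0 0 0 0 0 -2 0;0 0 0 0 0 -6 0;0 0 0 0 0 -11 0;0 0 0 0 0 -16 0;0 0 0 0 0 -21 0;0 0 0 0 0 -27 0;0 0 0 0 0 -33 0;0 0 0 0 0 -39 0;0 0 0 0 0 -45 0;0 0 0 0 0 -50 0"
}}

```text
time_s: 13.75
eef_pos: [0.5296, 0.0511, 0.0869]
ee_rot: [[-0.968, 0.253, 0.0], [0.253, 0.968, 0.0], [-0.0, 0.0, -1.0]]
wrist_force: [-1.4, 3.2, 4.9]
width: 0.088
```

{"method": "carry_out", "body": {
  "commands": "0 0 0 0 0 -5 0;0 0 0 0 0 -10 0;0 0 0 0 0 -15 0;0 0 0 0 0 -20 0;0 0 0 0 0 -26 0;0 0 0 0 0 -32 0;0 0 0 0 0 -38 0;0 0 0 0 0 -44 0;0 0 0 0 0 -44 0;0 0 0 0 0 -44 0"
}}

```text
time_s: 14.58
eef_pos: [0.5297, 0.051, 0.0869]
ee_rot: [[-0.874, -0.486, 0.0], [-0.486, 0.874, -0.0], [-0.0, -0.0, -1.0]]
wrist_force: [0.5, 3.0, 4.6]
width: 0.086
```

```bash
python3 -c "from h import *;go((.529,.052,.086),209)"
```

```text
t 14.5833 pos [0.5297 0.051  0.0869] yaw -150.89324568565857 q [ 0.0086  0.5086  1.8117 -0.0003  0.8211 -2.07  ] w 0.08578545238899107 
F [0.4958 3.0467 4.5513] T [0.448  0.019  0.0291] 
shift [0.0001 0.0012 0.0009] turn z -359.8932456856586
```

{"method": "carry_out", "body": {
  "commands": "0 0 0 0 0 0 0.3;0 0 0 0 0 0 0.7;0 0 0 0 0 0 1;0 0 0 0 0 0 1;0 0 0 0 0 0 1;0 0 -0.02 0 0 0 1;0 0 -0.05 0 0 0 1;0 0 -0.08 0 0 0 1;0 0 -0.11 0 0 0 1;0 0 -0.14 0 0 0 1"
}}

```text
time_s: 15.42
eef_pos: [0.5293, 0.0511, 0.2282]
ee_rot: [[-0.874, -0.486, -0.0], [-0.486, 0.874, -0.0], [0.0, 0.0, -1.0]]
wrist_force: [-0.5, 0.3, 0.0]
width: 1.001
```

```bash
python3 -c "from h import *;go((.4,-.20,.227),209)"
```

```text
t 15.4167 pos [0.5293 0.0511 0.2282] yaw -150.93435391804965 q [ 0.0088  0.3163  1.697  -0.0001  1.1286 -2.0693] w 1.0008545352358353 
F [-0.5075  0.3299  0.0478] T [ 0.0379 -0.0052  0.0423] 
shift [ 0.235  -0.1567  0.0013] turn z -359.9343539180496
```

{"method": "carry_out", "body": {
  "commands": "0.024 -0.016 0 0 0 0 1;0.047 -0.031 0 0 0 0 1;0.071 -0.047 0 0 0 0 1;0.094 -0.063 0 0 0 0 1;0.118 -0.079 0 0 0 0 1;0.141 -0.094 0 0 0 0 1;0.165 -0.11 0 0 0 0 1;0.188 -0.125 0 0 0 0 1;0.212 -0.141 0 0 0 0 1;0.235 -0.157 0 0 0 0 1"
}}

```text
time_s: 16.25
eef_pos: [0.3995, -0.2013, 0.2268]
ee_rot: [[-0.874, -0.486, -0.0], [-0.486, 0.874, -0.0], [0.0, -0.0, -1.0]]
wrist_force: [0.3, 0.1, -0.3]
width: 1.003
```

```bash
python3 - <<'E'
from h import *
a=r.capture('top');b=r.capture('side')
f=lambda i:cv2.resize(i[...,::-1],(400,400),interpolation=cv2.INTER_NEAREST)
cv2.imwrite('pics/end.png',np.hstack([f(a[160:224,212:276]),f(b[198:262,226:290])]))
for q,z in(('wings',.085),('ring_mark',.058)):
    for d in r.pinpoint('top',q)[:1]: print(q,d['confidence'],d['at'],at_z('top',d['at'],z))
go((.4,-.2,.227),209)
E
```

```text
wings 0.46 [241.5, 188.4] [0.5366 0.0564 0.085 ]
ring_mark 0.92 [258.0, 188.2] [0.5382 0.0177 0.058 ]
t 16.45 pos [ 0.4003 -0.2004  0.2268] yaw -151.02910545028655 q [-0.5684  0.163   1.9017  0.0002  1.077  -2.6449] w 0.9991937252587794 
F [ 0.1139 -0.4099  0.2967] T [ 0.0008 -0.003  -0.0125] 
shift [ 0.      0.0005 -0.0002] turn z -360.0291054502866
```

View pics/end.png

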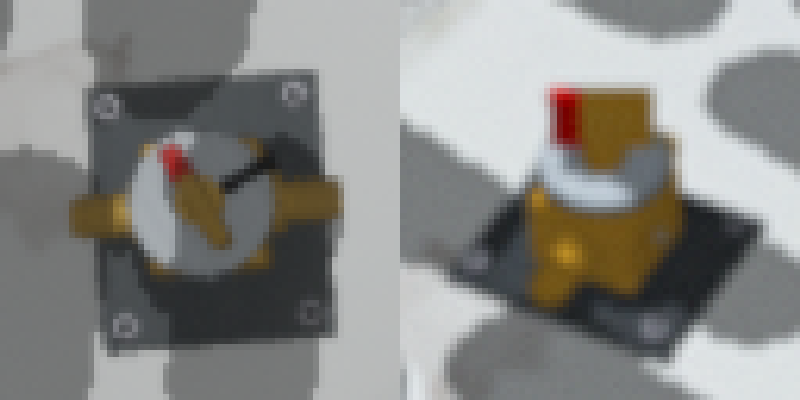

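The final picture shows the red end at (173,150), about 27° in yaw. The mark runs to (275,158), about −57° to −63°. That puts them 84–92° apart, inside the 73–107° window. The arm is clear of everything, so I'm handing in.

```bash
python3 -c "
from h import *
r.job_done();print(r.state()['time_s'])"
```

```text
the job is handed in; nothing more can be done
the job is handed in; nothing more can be done
```

The valve is set and the job is handed in. I turned the screw clockwise until it pushed the ring and bottomed, then backed it off about a quarter turn and let go.

- **Bottoming:** while the ring was being pushed the wrist torque stayed around 0.10–0.15 N m. At the seat it climbed to 0.19, 0.31 and then 0.40 N m. I held it at that last value, well under the 0.80 N m limit.
- **Back-off:** I commanded 94° counter-clockwise, which includes about 4° for wind-up in the seat and grip. By my reading of the last top picture, the red end is about 84° from the mark. By wrist angle it is about 92°. Both are within the allowed 73–107°.
- **End state:** after release the gripper was open, the wrist force was near zero and the arm stood well away from the valve. The robot's clock read about 16.5 s of the 72 s allowed. I kept clear of the other objects but did not re-measure them.

**Checks that disagreed:**
- The network's point for the ring mark would put the gap at about 103°. Its distance from the axis also came out too large (36 mm instead of 30.5 mm), so I trusted the picture and the wrist angle instead.
- In the side view the fingertips looked about 20 mm higher on the wing than the tool data implied. The pinch held anyway, and the wing turned with the gripper.

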